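Push loose bottle caps through the gate into the collecting slot

ROBOT

A 6-joint arm with a two-finger parallel gripper is mounted at the origin on the work surface. World frame = base frame: x ahead of the robot, y to its left, z up, the work surface at z = 0. Lengths are in m, angles in rad, forces in N, time in s.
With the tool pointing down it reaches from about 0.3 to 0.775 m from the base axis. Payload 14.6 kg.
Tool frame: the origin (TCP) lies midway between the tips of the shut fingers; the grasp point (between the pads) lies 19 mm behind it (ctrl.tcp_to_grasp is the distance from the TCP to the grasp point, in m); x points along the fingers, y is the direction in which the jaws open and shut, and the axes are right-handed (so a half turn about x gives the same grasp; the last joint's range is limited). The gripper opens to 94 mm and grips with 3 to 60 N. Pads are 16 mm wide; open, the fingers measure 119 mm over their backs; the gripper's body (75 mm by 177 mm) begins 78 mm behind the grasp point.
Start: joints at [-1.297, 0.3, 1.521, -0, 1.321, -0.067], TCP at [0.184, -0.518, 0.205] pointing down, gripper open.
Joint ranges: [-3.03, 3.03], [-0.79, 2.21], [0.23, 2.52], [-1.04, 4.18], [0, 3.07], [-2.55, 2.55]. Speed limits (rad/s): [2.22, 2.22, 2.57, 3.14, 3.14, 3.14].

INTERFACE

Orientations are given as [roll, pitch, yaw] about the fixed x, y, z axes, in that order (R = Rz(yaw) Ry(pitch) Rx(roll)).
In Python, from station import ctrl gives the robot as it stands.
- The arm moves only by the tool jog_arm, never from a script. Its argument "rows" is one flat list of numbers, 7 for each row, row after row: the shift along the world's x, y, z in m, then the turn, a rotation vector about the world's x, y, z in degrees, then the closure, from 0 (fully open) to 1 (shut). A call has 1 to 8 rows; each row shifts and turns the commanded pose from where the row before left it; what a row does not reach is not made up. A row lasts 1/12 s, in which the tool goes at most 41.7 mm and 7.16 degrees, less where a joint would pass 70% of its speed; a pose out of reach is approached as far as the arm can. A call with a gripper value outside its range is refused whole. The fingers move at their own pace and stop on an object; "squeeze" is the grip in N (left out, the last holds). Time passes only in rows, so rows that do not move let the fingers close. It gives the time, the measured TCP pose, the force and the opening at its end, in the units of the state.
- ctrl.get_obs(): the state, without advancing time (a new reading comes with each control period).
- ctrl.camera(name): name is "scene" or "top" or "wrist"; returns (picture, depth): 420x560x3 uint8, red, green, blue; 420x560 float32, m along the optical axis (not along the pixel's ray), 0 where there is no reading.
- ctrl.camera_model(name): a dict with "K" (3x3 intrinsics, pixels), "extrinsics" (4x4, takes a point from camera to world coordinates). Camera axes: x right, y down, z forward; pixel columns grow to the right and rows downward; lengths in m; the calibration is good to about 2 mm. A picture is of the moment at which its call begins: read the wrist's pose just before it. camera_model takes no time and is no camera call; for the wrist camera it gives the pose at the moment of the call.
- ctrl.hand_in(): hands the job in, once; it reports no verdict.
The state is a dict: "time_s": time; "qpos": joint angles; "joint_vel": joint speeds; "tau": joint torques, N m; "ee_pos": TCP position; "eef_rot": TCP orientation; "force": force on the tool from outside, world axes, zero at the start; "moment": the same for the moment, N m; "grip_width": finger opening in m.
Only numpy, scipy, OpenCV 4.12 (cv2) and the standard library are available. Lean on these libraries where they do the work, as an engineer would, in place of code of your own. Each camera call takes 0.05 s, during which the arm holds its last target.

TASK

Clear the three loose black screw caps off the raised white board: with the fingertips, slide them one at a time along the board and through the gap in its fence, so that each drops into the collecting slot behind. Only push the caps, never lift them, and keep two caps from being in the gateway at the same time. Leave the rubber stopper and the lidded crucible standing where they are on the board.

Things in the scene. Friction and masses are not known exactly. Their poses are not given: they have to be found in the camera images.
- board: Fixed white board with a flat deck 85 mm above the bench, placed and turned differently each time. Origin on the bench under the deck, x towards the gate, z up. Deck: x -120 to 98 mm, y -155 to 155 mm, no rim except the fence: aluminium, 14 mm high, 8 mm thick, along y at x = 92 mm, with one gap (the gate) 54 mm wide at y = 0. The deck ends at x = 98 mm, then comes the slot.
- gate (a point): Middle of the gate at deck height (board frame x 92, y 0, z 85 mm); its axes are the board's: the caps go through it along +x.
- slot (a point): Centre of the floor of the collecting slot, an open-topped box behind the gate: inside x 98 to 162 mm, y -55 to 55 mm in the board frame, floor 79 mm below the deck, aluminium walls rising 11 mm above the deck. A cap whose middle is pushed past the deck's edge tips in by itself.
- cap1: One of three identical, interchangeable flat black ribbed bottle screw caps, lying flat on the deck: a disc 36 mm across, 14 mm high, about 20 g. Origin at the centre of its underside, at the start its lower face on the deck.
- cap2: One of three identical, interchangeable flat black ribbed bottle screw caps, lying flat on the deck: a disc 36 mm across, 14 mm high, about 20 g. Origin at the centre of its underside, at the start its lower face on the deck.
- cap3: One of three identical, interchangeable flat black ribbed bottle screw caps, lying flat on the deck: a disc 36 mm across, 14 mm high, about 20 g. Origin at the centre of its underside, at the start its lower face on the deck.
- stopper: Dark rubber stopper, a taper 25 mm across at the foot, 32 mm at the top, 34 mm high, 30 g, loose, standing on the deck among the caps. Origin at the centre of its underside. Not to be disturbed.
- crucible: White porcelain crucible with lid and small knob, 35 mm across, 38 mm high, 45 g, one solid loose piece, standing on the deck among the caps. Origin at the centre of its underside. Not to be disturbed.

How it is judged:
On the way, in this order (a step that is already met when the one before it is completed fails the run):
1. a first cap lies in the slot (((x of cap1 in the frame of board between 0.098 and 0.162 m and y of cap1 in the frame of board between -0.055 and 0.055 m and z of cap1 in the frame of board below 0.075 m) or (x of cap2 in the frame of board between 0.098 and 0.162 m and y of cap2 in the frame of board between -0.055 and 0.055 m and z of cap2 in the frame of board below 0.075 m) or (x of cap3 in the frame of board between 0.098 and 0.162 m and y of cap3 in the frame of board between -0.055 and 0.055 m and z of cap3 in the frame of board below 0.075 m))), for 0.2 s.
2. then a second one as well ((((x of cap1 in the frame of board between 0.098 and 0.162 m and y of cap1 in the frame of board between -0.055 and 0.055 m and z of cap1 in the frame of board below 0.075 m) and (x of cap2 in the frame of board between 0.098 and 0.162 m and y of cap2 in the frame of board between -0.055 and 0.055 m and z of cap2 in the frame of board below 0.075 m)) or ((x of cap1 in the frame of board between 0.098 and 0.162 m and y of cap1 in the frame of board between -0.055 and 0.055 m and z of cap1 in the frame of board below 0.075 m) and (x of cap3 in the frame of board between 0.098 and 0.162 m and y of cap3 in the frame of board between -0.055 and 0.055 m and z of cap3 in the frame of board below 0.075 m)) or ((x of cap2 in the frame of board between 0.098 and 0.162 m and y of cap2 in the frame of board between -0.055 and 0.055 m and z of cap2 in the frame of board below 0.075 m) and (x of cap3 in the frame of board between 0.098 and 0.162 m and y of cap3 in the frame of board between -0.055 and 0.055 m and z of cap3 in the frame of board below 0.075 m)))), for 0.2 s.
3. then all three (x of cap1 in the frame of board between 0.098 and 0.162 m and y of cap1 in the frame of board between -0.055 and 0.055 m and z of each of cap1, cap2, cap3 in the frame of board below 0.075 m and x of cap2 in the frame of board between 0.098 and 0.162 m and y of cap2 in the frame of board between -0.055 and 0.055 m and x of cap3 in the frame of board between 0.098 and 0.162 m and y of cap3 in the frame of board between -0.055 and 0.055 m), for 0.2 s.
At the end, for the whole second after the job is handed in: All three caps lie at rest inside the slot, below deck level (their origins at least 10 mm under it); stopper and crucible stand upright (within 0.3 rad) within 20 mm of where they began (all of step 3 and linear speed of each of cap1, cap2, cap3 below 0.02 m/s and distance of each of stopper, crucible from where it was at the start of the episode below 0.02 m and angle between each of stopper, crucible's own z axis and vertical below 0.3 rad); the robot touches nothing.
It fails at once if a cap is lifted: its underside centre rises more than 12 mm above the deck (height (world z) of any of cap1, cap2, cap3 above 0.097 m).
It fails at once if two caps are in the gateway (within about 30 mm of the fence line, in front of or in the gap, at deck height) at once (((x of cap1 in the frame of board between 0.06 and 0.12 m and y of cap1 in the frame of board between -0.03 and 0.03 m and z of cap1 in the frame of board above 0.075 m) and (x of cap2 in the frame of board between 0.06 and 0.12 m and y of cap2 in the frame of board between -0.03 and 0.03 m and z of cap2 in the frame of board above 0.075 m)) or ((x of cap1 in the frame of board between 0.06 and 0.12 m and y of cap1 in the frame of board between -0.03 and 0.03 m and z of cap1 in the frame of board above 0.075 m) and (x of cap3 in the frame of board between 0.06 and 0.12 m and y of cap3 in the frame of board between -0.03 and 0.03 m and z of cap3 in the frame of board above 0.075 m)) or ((x of cap2 in the frame of board between 0.06 and 0.12 m and y of cap2 in the frame of board between -0.03 and 0.03 m and z of cap2 in the frame of board above 0.075 m) and (x of cap3 in the frame of board between 0.06 and 0.12 m and y of cap3 in the frame of board between -0.03 and 0.03 m and z of cap3 in the frame of board above 0.075 m))).
It fails at once if the stopper or the crucible is pushed over 20 mm from its place, or tipped (not (distance of stopper from where it was at the start of the episode below 0.02 m) or not (angle between stopper's own z axis and vertical below 0.3 rad) or not (distance of crucible from where it was at the start of the episode below 0.02 m) or not (angle between crucible's own z axis and vertical below 0.3 rad)).
It also fails if it takes over 72 s, if anything falls off the work surface, if the arm or the gripper's body presses on something with over 40 N, if the wrist force passes 120 N, or if a joint passes its speed limit or range.

## Working session

There is one attempt and no reset: what is moved stays moved. The work goes in short steps, Python scripts to look and compute and a tool call to move; the robot and the scene stay as the last step left them, time stands still between calls to the robot, and variables do not carry over. Pictures are saved under pics/ and viewed, and the job is handed in when it is done.

Besides the shell and the picture viewer there is one more tool, called in YAML: its name, and indented under it one key for each argument. jog_arm: Moves the arm, as the interface text tells. Its arguments: {"type":"object","properties":{"rows":{"type":"array"},"squeeze":{"type":"number"}},"required":["rows"]}

```bash
ls; mkdir -p pics; python3 - <<'E'
from station import ctrl
import cv2,numpy as np
print(ctrl.get_obs())
for n in ["top","scene"]:
    p,d=ctrl.camera(n); cv2.imwrite(f"pics/{n}0.png",p[:,:,::-1]); np.savez(f"{n}0.npz",p=p,d=d)
    m=ctrl.camera_model(n);print(n,np.round(m["K"],2).tolist(),np.round(m["extrinsics"],4).tolist())
E
```

```text
pics
{'time_s': 0.0, 'qpos': array([-1.29663766e+00,  3.00490208e-01,  1.52157909e+00, -2.52130250e-05,
        1.32069535e+00, -6.66144050e-02]), 'joint_vel': array([ 0.00019298,  0.00049904,  0.00140848, -0.00178115,  0.00044113,
        0.00043755]), 'tau': array([ 9.37603181e-04, -5.31809020e+01, -3.52734375e+01,  7.08449632e-02,
        2.43866479e-02, -7.94778293e-05]), 'ee_pos': array([ 0.18373117, -0.51812635,  0.20487669]), 'eef_rot': array([-1.61657644,  1.56962408,  1.86579554]), 'force': array([ 0.09232743,  0.72071026, -0.30609939]), 'moment': array([ 0.02359089,  0.09043907, -0.01616449]), 'grip_width': 0.09429139359089367}
top [[468.97, 0.0, 277.94], [0.0, 468.97, 208.93], [0.0, 0.0, 1.0]] [[0.0205, -0.9879, 0.1538, 0.4483], [-0.9996, -0.017, 0.0238, 0.0143], [-0.0208, -0.1543, -0.9878, 0.8428], [0.0, 0.0, 0.0, 1.0]]
scene [[429.23, 0.0, 277.59], [0.0, 429.23, 212.78], [0.0, 0.0, 1.0]] [[-0.6268, 0.4889, -0.6068, 0.9761], [0.779, 0.3734, -0.5037, 0.3432], [-0.0197, -0.7884, -0.6149, 0.4737], [0.0, 0.0, 0.0, 1.0]]
```

View pics/top0.png

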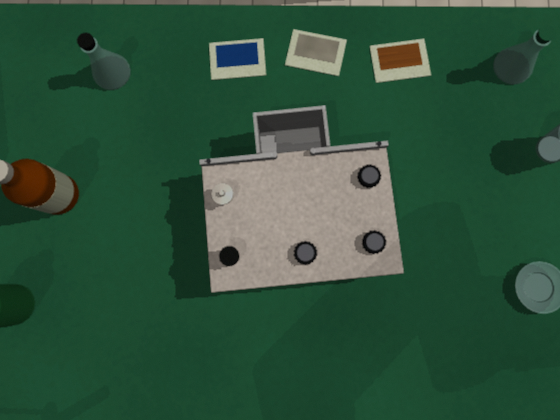

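View pics/scene0.png

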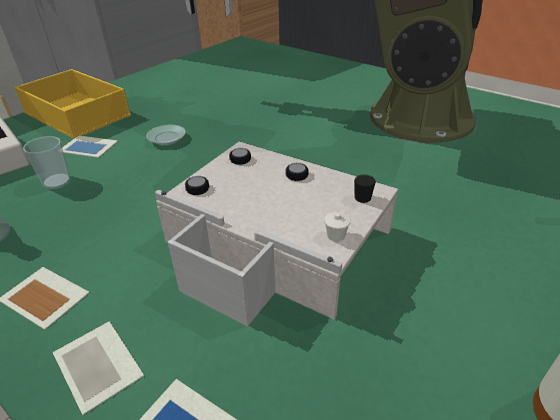

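The top view shows the board with the gate near (293,152). The caps are at (369,176), (374,242) and (305,253), the stopper at (229,256) and the crucible at (222,195).

```bash
cat > h.py <<'E'
import numpy as np,cv2
from station import ctrl
def pts(m,d):
    K=np.array(m["K"]);E=np.array(m["extrinsics"])
    v,u=np.mgrid[0:d.shape[0],0:d.shape[1]]
    P=np.stack([(u-K[0,2])/K[0,0]*d,(v-K[1,2])/K[1,1]*d,d],-1)
    return P@E[:3,:3].T+E[:3,3]
def ray(m,u,v,z):
    K=np.array(m["K"]);E=np.array(m["extrinsics"])
    r=E[:3,:3]@np.linalg.solve(K,[u,v,1.]);o=E[:3,3]
    return o+r*(z-o[2])/r[2]
def proj(m,P):
    K=np.array(m["K"]);E=np.array(m["extrinsics"])
    c=E[:3,:3].T@(np.array(P)-E[:3,3]);q=K@c;return q[:2]/q[2]
E
python3 - <<'E'
from h import *
a=np.load("top0.npz");p,d=a['p'],a['d'];m=ctrl.camera_model("top")
W=pts(m,d);z=W[...,2]
print("z deck",np.median(z[215:235,240:340]), (d==0).mean())
deck=((abs(z-0.085)<0.006)&(d>0)).astype(np.uint8)
deck=cv2.morphologyEx(deck,cv2.MORPH_OPEN,np.ones((3,3)))
n,l,s,c=cv2.connectedComponentsWithStats(deck);k=1+np.argmax(s[1:,4]);print(s[k])
cs,_=cv2.findContours((l==k).astype(np.uint8),cv2.RETR_EXTERNAL,cv2.CHAIN_APPROX_NONE)
ct=max(cs,key=len)[:,0]
xy=np.array([ray(m,u,v,0.085)[:2] for u,v in ct]);
r=cv2.minAreaRect((xy*1000).astype(np.float32));print(r,cv2.boxPoints(r))
for name,lo,hi in [("obj",0.094,0.14)]:
    mk=((z>lo)&(z<hi)&(d>0)).astype(np.uint8)
    n,l,s,c=cv2.connectedComponentsWithStats(mk)
    for i in range(1,n):
        if s[i,4]>30:
            P=W[l==i];print(s[i],c[i].round(1),P.mean(0).round(4),P.min(0).round(3),P.max(0).round(3))
# dark mask
g=p.max(2);
mk=((g<70)).astype(np.uint8);vis=cv2.resize(p[130:300,190:415,::-1],None,fx=3.5,fy=3.5,interpolation=cv2.INTER_CUBIC);cv2.imwrite("pics/crop0.png",vis)
E
```

```text
z deck 0.08533987457616077 0.0038010204081632653
[  201   147   202   145 22318]
((556.7620239257812, -2.485931396484375), (217.40328979492188, 309.3319396972656), 6.782680988311768) [[ 430.5545   138.2595 ]
 [ 467.08783 -168.90752]
 [ 682.96954 -143.23137]
 [ 646.4362   163.93565]]
[529  25  26  24 407] [542.1  36.1] [ 0.8566 -0.3968  0.1156] [ 0.845 -0.414  0.094] [ 0.873 -0.385  0.126]
[ 77  32  23  24 361] [87.5 43.3] [0.8371 0.3569 0.1153] [0.825 0.345 0.094] [0.855 0.374 0.125]
[ 199  105  189   60 1418] [291.7 139.9] [0.6798 0.0119 0.098 ] [ 0.637 -0.144  0.094] [0.742 0.163 0.104]
[   1  158   54   49 1338] [ 33.  184.2] [0.5935 0.4207 0.1223] [0.563 0.4   0.094] [0.637 0.47  0.14 ]
[357 164  24  23 399] [368.7 174.9] [ 0.6223 -0.1134  0.0995] [ 0.605 -0.132  0.094] [ 0.641 -0.095  0.104]
[211 183  22  22 371] [221.5 193.2] [0.5852 0.1215 0.116 ] [0.568 0.105 0.11 ] [0.602 0.139 0.125]
[362 230  24  24 422] [373.6 241.2] [ 0.5151 -0.1201  0.0996] [ 0.497 -0.139  0.094] [ 0.533 -0.102  0.103]
[293 241  24  23 413] [304.5 252. ] [ 0.496  -0.0113  0.0995] [ 0.479 -0.03   0.096] [0.514 0.007 0.104]
[219 246  20  20 313] [228.3 255.3] [0.4874 0.1068 0.1193] [0.472 0.092 0.116] [0.502 0.121 0.123]
[  0 294   4  23  66] [  1.2 304.7] [0.4039 0.4656 0.0979] [0.386 0.463 0.094] [0.42  0.471 0.104]
```

View pics/crop0.png

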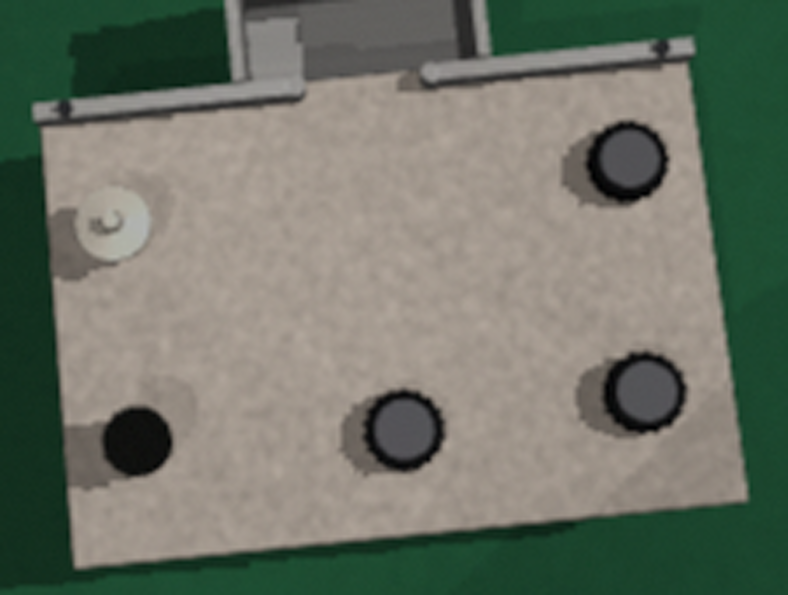

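```bash
cat >> h.py <<'E'
from scipy.spatial.transform import Rotation as Ro
YAW=np.radians(6.78);BO=np.array([0.5677,-0.0012])
Rb=np.array([[np.cos(YAW),-np.sin(YAW)],[np.sin(YAW),np.cos(YAW)]])
def b2w(x,y): return BO+Rb@np.array([x,y])/1000
def w2b(p): return Rb.T@(np.array(p[:2])-BO)*1000
def st():
    o=ctrl.get_obs();R=Ro.from_euler('xyz',o['eef_rot']).as_matrix()
    print('t',round(o['time_s'],2),'tcp',o['ee_pos'].round(4),'board',w2b(o['ee_pos']).round(1),'yaw_y-board',round(np.degrees(np.arctan2(R[1,1],R[0,1])-YAW),2),'x',R[:,0].round(3),'F',o['force'].round(1),'w',round(o['grip_width'],4),'q6',o['qpos'][5].round(2))
E
python3 - <<'E'
from h import *
st();m=ctrl.camera_model("top")
print(ray(m,276.6,155.7,.099),ray(m,311.4,150.6,.099), w2b(ray(m,276.6,155.7,.099)),w2b(ray(m,311.4,150.6,.099)))
for c in [(.6223,-.1134),(.5151,-.1201),(.496,-.0113),(.4874,.1068),(.5852,.1215)]: print(w2b(c).round(1))
print(b2w(-108,-1.5),b2w(88,-.5))
E
```

```text
t 0.1 tcp [ 0.1838 -0.5182  0.205 ] board [-442.3 -468. ] yaw_y-board -77.25 x [-0.     0.001 -1.   ] F [-0.   0.7  0.7] w 0.094 q6 -0.07
[0.65214217 0.03614963 0.099     ] [ 0.66157268 -0.02057821  0.099     ] [88.26104289 27.11941973] [ 90.92847084 -30.32505919]
[  41.  -117.9]
[ -66.3 -111.9]
[-72.4  -1.6]
[-67.  116.7]
[ 31.9 119.8]
[ 0.46063235 -0.0154397 ] [0.65514363 0.00869254]
```

jog_arm:
  rows: [0.0173, 0.0314, 0, 0, 0, -0.8, 0.81, 0.0173, 0.0314, 0, 0, 0, -0.8, 0.81, 0.0173, 0.0314, 0, 0, 0, -0.8, 0.81, 0.0173, 0.0314, 0, 0, 0, -0.8, 0.81, 0.0173, 0.0314, 0, 0, 0, -0.8, 0.81, 0.0173, 0.0314, 0, 0, 0, -0.8, 0.81, 0.0173, 0.0314, 0, 0, 0, -0.8, 0.81, 0.0173, 0.0314, 0, 0, 0, -0.8, 0.81]
  squeeze: 10

```text
time_s: 0.77
ee_pos: [0.3225, -0.2655, 0.2053]
eef_rot: [-0.934, 1.571, 2.435]
force: [1.4, -0.1, 0.8]
grip_width: 0.0437
```

jog_arm:
  rows: [0.0173, 0.0314, 0, 0, 0, -0.8, 0.81, 0.0173, 0.0314, 0, 0, 0, -0.8, 0.81, 0.0173, 0.0314, 0, 0, 0, -0.8, 0.81, 0.0173, 0.0314, 0, 0, 0, -0.8, 0.81, 0.0173, 0.0314, 0, 0, 0, -0.8, 0.81, 0.0173, 0.0314, 0, 0, 0, -0.8, 0.81, 0.0173, 0.0314, 0, 0, 0, -0.8, 0.81, 0.0173, 0.0314, 0, 0, 0, -0.8, 0.81]

```text
time_s: 1.43
ee_pos: [0.461, -0.0141, 0.2053]
eef_rot: [-0.089, 1.571, -3.113]
force: [1.1, -1.7, 0.4]
grip_width: 0.0182
```

```bash
python3 - <<'E'
from h import *
st();p,d=ctrl.camera("wrist");cv2.imwrite("pics/w1.png",p[:,:,::-1]);p,d=ctrl.camera("scene");cv2.imwrite("pics/s1.png",p[:,:,::-1]);st()
E
```

```text
t 1.43 tcp [ 0.461  -0.0141  0.2053] board [-107.4   -0.2] yaw_y-board -90.08 x [-0. -0. -1.] F [ 1.1 -1.7  0.4] w 0.0182 q6 1.34
t 1.53 tcp [ 0.4617 -0.0126  0.205 ] board [-106.6    1.2] yaw_y-board -89.85 x [-0.     0.001 -1.   ] F [ 0.6 -0.3 -0.1] w 0.018 q6 1.34
```

View pics/w1.png

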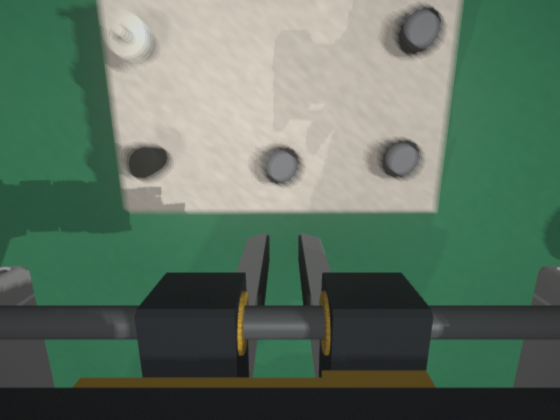

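View pics/s1.png

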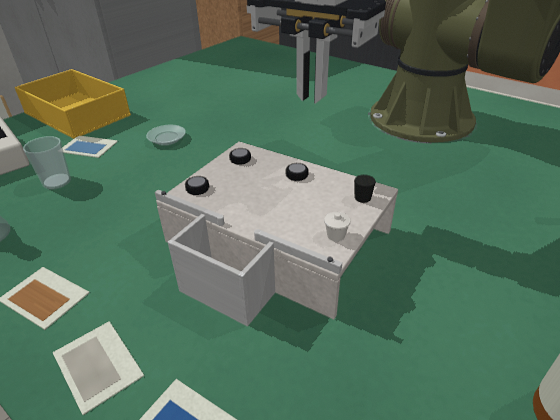

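The wrist view shows the partly closed fingers (gap tips near (262,237) and (302,237)) lined up behind the middle cap at (282,165). The board is otherwise untouched. Next I go down.

jog_arm:
  rows: [-0.002, 0, -0.03, 0, 0, 0, 0.81, 0, 0, -0.03, 0, 0, 0, 0.81, 0, 0, -0.03, 0, 0, 0, 0.81, 0, 0, -0.01, 0, 0, 0, 0.81, 0, 0, -0.005, 0, 0, 0, 0.81, 0, 0, 0, 0, 0, 0, 0.81, 0, 0, 0, 0, 0, 0, 0.81]

```text
time_s: 2.12
ee_pos: [0.4593, -0.0163, 0.1017]
eef_rot: [2.906, 1.569, -0.119]
force: [-0.1, 0.3, -0.2]
grip_width: 0.0179
```

```bash
python3 - <<'E'
from h import *
st()
E
```

```text
t 2.12 tcp [ 0.4593 -0.0163  0.1017] board [-109.4   -2.2] yaw_y-board -90.07 x [ 0.002 -0.    -1.   ] F [-0.1  0.3 -0.2] w 0.0179 q6 1.34
```

jog_arm:
  rows: [0, 0, -0.006, 0, 0, 0, 0.81, 0, 0, -0.005, 0, 0, 0, 0.81, 0.004, 0.0005, 0, 0, 0, 0, 0.81, 0.004, 0.0005, 0, 0, 0, 0, 0.81, 0.008, 0.001, 0, 0, 0, 0, 0.81, 0.008, 0.001, 0, 0, 0, 0, 0.81, 0.008, 0.001, 0, 0, 0, 0, 0.81, 0.008, 0.001, 0, 0, 0, 0, 0.81]

```text
time_s: 2.78
ee_pos: [0.4997, -0.0108, 0.0895]
eef_rot: [2.792, 1.571, -0.232]
force: [-0.2, -0.2, -0.3]
grip_width: 0.0181
```

jog_arm:
  rows: [0.008, 0.001, 0, 0, 0, 0, 0.81, 0.008, 0.001, 0, 0, 0, 0, 0.81, 0.008, 0.001, 0, 0, 0, 0, 0.81, 0.008, 0.001, 0, 0, 0, 0, 0.81, 0.008, 0.001, 0, 0, 0, 0, 0.81, 0.008, 0.001, 0, 0, 0, 0, 0.81, 0.004, 0.0005, 0, 0, 0, 0, 0.81, 0, 0, 0, 0, 0, 0, 0.81]

```text
time_s: 3.45
ee_pos: [0.5513, -0.0044, 0.0893]
eef_rot: [-3.135, 1.571, 0.124]
force: [0.1, 0.2, -0.1]
grip_width: 0.0178
```

```bash
python3 - <<'E'
from h import *
st();p,d=ctrl.camera("wrist");cv2.imwrite("pics/w2.png",p[:,:,::-1]);p,d=ctrl.camera("scene");cv2.imwrite("pics/s2.png",p[:,:,::-1]);st()
E
```

```text
t 3.45 tcp [ 0.5513 -0.0044  0.0893] board [-16.6  -1.2] yaw_y-board -90.05 x [ 0.  0. -1.] F [ 0.1  0.2 -0.1] w 0.0178 q6 1.38
t 3.55 tcp [ 0.5505 -0.0045  0.0893] board [-17.4  -1.2] yaw_y-board -90.05 x [-0.  0. -1.] F [ 0.3  0.2 -0.1] w 0.0177 q6 1.38
```

View pics/w2.png

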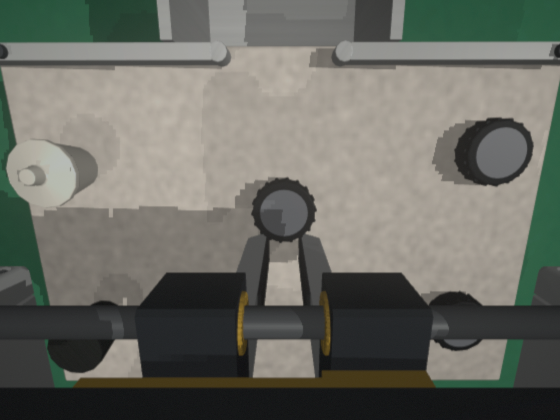

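View pics/s2.png

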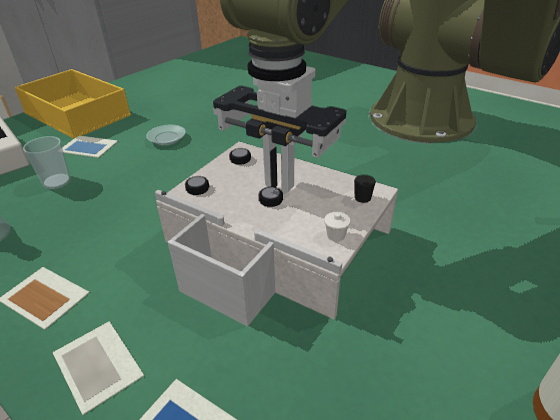

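The wrist view shows the cap nested at (283,210) and centred on the gap, which runs from (222,52) to (345,50). I push it straight on and through.

jog_arm:
  rows: [0.004, 0.0005, 0, 0, 0, 0, 0.81, 0.008, 0.001, 0, 0, 0, 0, 0.81, 0.008, 0.001, 0, 0, 0, 0, 0.81, 0.008, 0.001, 0, 0, 0, 0, 0.81, 0.008, 0.001, 0, 0, 0, 0, 0.81, 0.008, 0.001, 0, 0, 0, 0, 0.81, 0.008, 0.001, 0, 0, 0, 0, 0.81, 0.008, 0.001, 0, 0, 0, 0, 0.81]

```text
time_s: 4.22
ee_pos: [0.6115, 0.0032, 0.0893]
eef_rot: [-0.231, 1.571, 3.028]
force: [-1.0, -0.5, 1.0]
grip_width: 0.0178
```

jog_arm:
  rows: [0.008, 0.001, 0, 0, 0, 0, 0.81, 0.008, 0.001, 0, 0, 0, 0, 0.81, 0.008, 0.001, 0, 0, 0, 0, 0.81, 0.008, 0.001, 0, 0, 0, 0, 0.81, 0.008, 0.001, 0, 0, 0, 0, 0.81, 0.004, 0.0005, 0, 0, 0, 0, 0.81, 0, 0, 0, 0, 0, 0, 0.81, 0, 0, 0, 0, 0, 0, 0.81]

```text
time_s: 4.88
ee_pos: [0.6546, 0.0086, 0.0891]
eef_rot: [-0.163, 1.57, 3.096]
force: [-0.3, 0.5, 0.5]
grip_width: 0.0177
```

```bash
python3 - <<'E'
from h import *
st();p,d=ctrl.camera("wrist");cv2.imwrite("pics/w3.png",p[:,:,::-1]);p,d=ctrl.camera("scene");cv2.imwrite("pics/s3.png",p[:,:,::-1]);st()
E
```

```text
t 4.88 tcp [0.6546 0.0086 0.0891] board [87.4 -0.5] yaw_y-board -90.05 x [-0.  0. -1.] F [-0.3  0.5  0.5] w 0.0177 q6 1.41
t 4.98 tcp [0.6544 0.0085 0.0894] board [87.2 -0.6] yaw_y-board -90.06 x [-0.  0. -1.] F [-0.1 -0.9  0.2] w 0.0181 q6 1.41
```

View pics/w3.png

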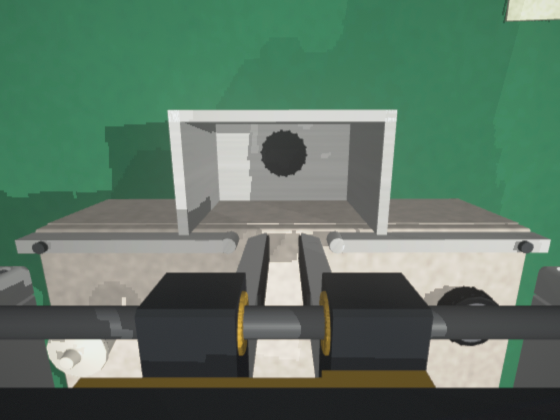

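View pics/s3.png

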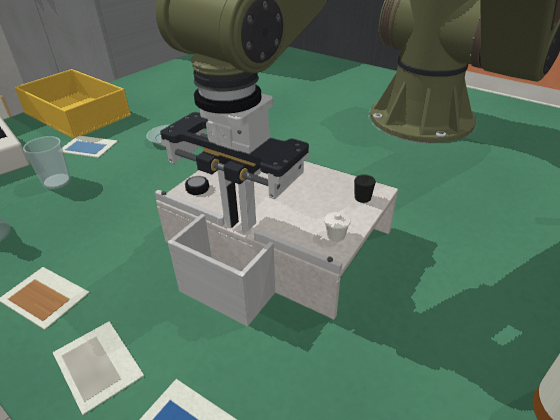

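Cap one lies on the slot floor at (284,153) in the wrist view. I lift, turn 90° and go beside the cap by the fence.

jog_arm:
  rows: [0, 0, 0.022, 0, 0, 0, 0.81, 0, 0, 0.023, 0, 0, 0, 0.81, -0.002, -0.0112, 0, 0, 0, 6.43, 0.81, -0.002, -0.0112, 0, 0, 0, 6.43, 0.81, -0.002, -0.0112, 0, 0, 0, 6.43, 0.81, -0.002, -0.0112, 0, 0, 0, 6.43, 0.81, -0.002, -0.0112, 0, 0, 0, 6.43, 0.81, -0.002, -0.0112, 0, 0, 0, 6.43, 0.81]

```text
time_s: 5.65
ee_pos: [0.6423, -0.0592, 0.1346]
eef_rot: [2.05, 1.571, -0.295]
force: [0.5, -0.2, 0.2]
grip_width: 0.0177
```

jog_arm:
  rows: [-0.002, -0.0112, 0, 0, 0, 6.43, 0.81, -0.002, -0.0112, 0, 0, 0, 6.43, 0.81, -0.002, -0.0112, 0, 0, 0, 6.43, 0.81, -0.002, -0.0112, 0, 0, 0, 6.43, 0.81, -0.002, -0.0112, 0, 0, 0, 6.43, 0.81, -0.002, -0.0112, 0, 0, 0, 6.43, 0.81, -0.002, -0.0112, 0, 0, 0, 6.43, 0.81, -0.002, -0.0112, 0, 0, 0, 6.43, 0.81]

```text
time_s: 6.32
ee_pos: [0.6263, -0.1488, 0.1346]
eef_rot: [1.278, 1.571, -0.17]
force: [1.2, 0.2, -0.7]
grip_width: 0.018
```

jog_arm:
  rows: [0, 0, 0, 0, 0, 0, 0.81, 0, 0, 0, 0, 0, 0, 0.81]

```text
time_s: 6.48
ee_pos: [0.6264, -0.1484, 0.1345]
eef_rot: [2.45, 1.571, 0.993]
force: [-0.5, 0.3, -0.4]
grip_width: 0.0181
```

```bash
python3 - <<'E'
from h import *
st();p,d=ctrl.camera("wrist");cv2.imwrite("pics/w4.png",p[:,:,::-1]);p,d=ctrl.camera("scene");cv2.imwrite("pics/s4.png",p[:,:,::-1]);st();print(b2w(41,-153))
E
```

```text
t 6.48 tcp [ 0.6264 -0.1484  0.1345] board [  40.9 -153.1] yaw_y-board -0.29 x [ 0.  0. -1.] F [-0.5  0.3 -0.4] w 0.0181 q6 -0.4
t 6.58 tcp [ 0.6267 -0.1477  0.1345] board [  41.2 -152.4] yaw_y-board -0.23 x [ 0.  0. -1.] F [ 0.2  1.6 -0. ] w 0.0182 q6 -0.4
[ 0.62647605 -0.14828969]
```

View pics/w4.png

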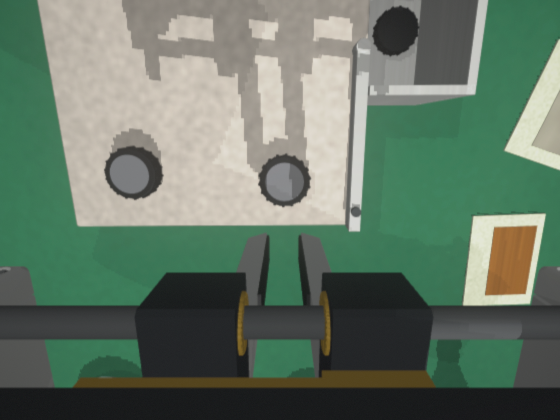

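View pics/s4.png

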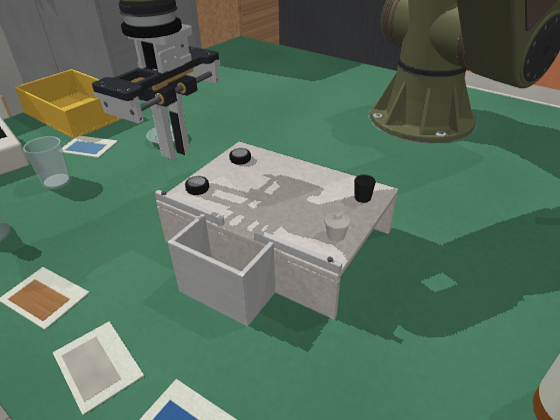

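Fingertips are lined up beside the cap at (284,181) in the wrist view. I go down and push along +y of the board.

jog_arm:
  rows: [0, 0, -0.022, 0, 0, 0, 0.81, 0, 0, -0.017, 0, 0, 0, 0.81, 0, 0, -0.005, 0, 0, 0, 0.81, 0, 0, 0, 0, 0, 0, 0.81, -0.0005, 0.004, 0, 0, 0, 0, 0.81, -0.0005, 0.004, 0, 0, 0, 0, 0.81, -0.001, 0.008, 0, 0, 0, 0, 0.81, -0.001, 0.008, 0, 0, 0, 0, 0.81]

```text
time_s: 7.25
ee_pos: [0.6238, -0.1235, 0.0913]
eef_rot: [1.196, 1.57, -0.257]
force: [0.3, -0.1, -0.1]
grip_width: 0.0177
```

jog_arm:
  rows: [-0.001, 0.008, 0, 0, 0, 0, 0.81, -0.001, 0.008, 0, 0, 0, 0, 0.81, -0.001, 0.008, 0, 0, 0, 0, 0.81, -0.001, 0.008, 0, 0, 0, 0, 0.81, -0.001, 0.008, 0, 0, 0, 0, 0.81, -0.001, 0.008, 0, 0, 0, 0, 0.81, -0.001, 0.008, 0, 0, 0, 0, 0.81, -0.001, 0.008, 0, 0, 0, 0, 0.81]

```text
time_s: 7.92
ee_pos: [0.6155, -0.0594, 0.0904]
eef_rot: [-1.612, 1.571, -3.065]
force: [0.7, -0.6, -0.3]
grip_width: 0.018
```

jog_arm:
  rows: [-0.001, 0.008, 0, 0, 0, 0, 0.81, -0.001, 0.008, 0, 0, 0, 0, 0.81, -0.001, 0.008, 0, 0, 0, 0, 0.81, -0.0006, 0.005, 0, 0, 0, 0, 0.81, -0.0002, 0.002, 0, 0, 0, 0, 0.81, 0, 0, 0, 0, 0, 0, 0.81, 0, 0, 0, 0, 0, 0, 0.81]

```text
time_s: 8.5
ee_pos: [0.6118, -0.0293, 0.0904]
eef_rot: [-1.913, 1.571, 2.917]
force: [0.3, -0.2, 0.6]
grip_width: 0.0176
```

```bash
python3 - <<'E'
from h import *
st();p,d=ctrl.camera("wrist");cv2.imwrite("pics/w5.png",p[:,:,::-1])
E
```

```text
t 8.5 tcp [ 0.6118 -0.0293  0.0904] board [ 40.5 -33.1] yaw_y-board -0.03 x [-0.  0. -1.] F [ 0.3 -0.2  0.6] w 0.0176 q6 -0.23
```

View pics/w5.png

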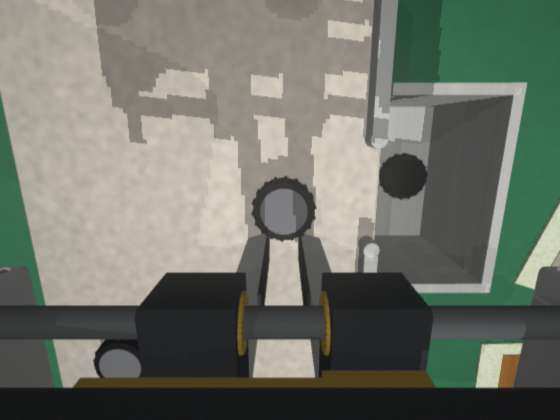

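The cap is nested at (284,210) and the gate middle is near row 195, so it needs about 8 mm more. Then I back off, rise and go to the last cap.

```bash
python3 - <<'E'
from h import *
print(b2w(40,-25),b2w(40,-33),b2w(-66,-149))
E
```

```text
[ 0.6103717  -0.02130288] [ 0.61131616 -0.02924693] [ 0.5197521 -0.1569498]
```

jog_arm:
  rows: [-0.0005, 0.004, 0, 0, 0, 0, 0.81, -0.0005, 0.004, 0, 0, 0, 0, 0.81, 0, 0, 0, 0, 0, 0, 0.81, 0.001, -0.008, 0, 0, 0, 0, 0.81, 0, 0, 0.022, 0, 0, 0, 0.81, 0, 0, 0.022, 0, 0, 0, 0.81, 0, 0, 0, 0, 0, 0, 0.81]

```text
time_s: 9.13
ee_pos: [0.6135, -0.0301, 0.1387]
eef_rot: [1.337, 1.565, -0.117]
force: [0.5, -0.5, 0.3]
grip_width: 0.0182
```

jog_arm:
  rows: [-0.0115, -0.016, 0, 0, 0, 0, 0.81, -0.0115, -0.016, 0, 0, 0, 0, 0.81, -0.0115, -0.016, 0, 0, 0, 0, 0.81, -0.0115, -0.016, 0, 0, 0, 0, 0.81, -0.0115, -0.016, 0, 0, 0, 0, 0.81, -0.0115, -0.016, 0, 0, 0, 0, 0.81, -0.0115, -0.016, 0, 0, 0, 0, 0.81, -0.0115, -0.016, 0, 0, 0, 0, 0.81]

```text
time_s: 9.8
ee_pos: [0.5191, -0.1585, 0.1342]
eef_rot: [-0.56, 1.571, -2.013]
force: [-0.3, 0.7, 0.3]
grip_width: 0.0179
```

jog_arm:
  rows: [0, 0, 0, 0, 0, 0, 0.81, 0, 0, 0, 0, 0, 0, 0.81, 0, 0, 0, 0, 0, 0, 0.81]

```text
time_s: 10.05
ee_pos: [0.5202, -0.1571, 0.1344]
eef_rot: [1.71, 1.571, 0.257]
force: [0.7, 0.2, -0.0]
grip_width: 0.0182
```

```bash
python3 - <<'E'
from h import *
st();p,d=ctrl.camera("wrist");cv2.imwrite("pics/w6.png",p[:,:,::-1]);st()
E
```

```text
t 10.05 tcp [ 0.5202 -0.1571  0.1344] board [ -65.6 -149.2] yaw_y-board -0.05 x [ 0.  0. -1.] F [ 0.7  0.2 -0. ] w 0.0182 q6 -0.48
t 10.1 tcp [ 0.5202 -0.1568  0.1344] board [ -65.5 -148.9] yaw_y-board -0.01 x [ 0.  0. -1.] F [ 0.4 -0.  -0.1] w 0.0179 q6 -0.48
```

View pics/w6.png

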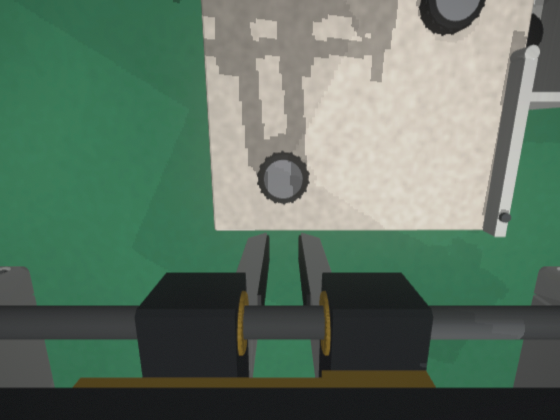

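The cap is centred ahead of the tips at (283,178). I go down and push it by about 124 mm.

jog_arm:
  rows: [0, 0, -0.022, 0, 0, 0, 0.81, 0, 0, -0.017, 0, 0, 0, 0.81, 0, 0, -0.005, 0, 0, 0, 0.81, 0, 0, 0, 0, 0, 0, 0.81, -0.0005, 0.004, 0, 0, 0, 0, 0.81, -0.0005, 0.004, 0, 0, 0, 0, 0.81, -0.001, 0.008, 0, 0, 0, 0, 0.81, -0.001, 0.008, 0, 0, 0, 0, 0.81]

```text
time_s: 10.77
ee_pos: [0.517, -0.1325, 0.0912]
eef_rot: [1.166, 1.57, -0.287]
force: [0.3, 0.3, -0.3]
grip_width: 0.018
```

jog_arm:
  rows: [-0.001, 0.008, 0, 0, 0, 0, 0.81, -0.001, 0.008, 0, 0, 0, 0, 0.81, -0.001, 0.008, 0, 0, 0, 0, 0.81, -0.001, 0.008, 0, 0, 0, 0, 0.81, -0.001, 0.008, 0, 0, 0, 0, 0.81, -0.001, 0.008, 0, 0, 0, 0, 0.81, -0.001, 0.008, 0, 0, 0, 0, 0.81, -0.001, 0.008, 0, 0, 0, 0, 0.81]

```text
time_s: 11.43
ee_pos: [0.5087, -0.0685, 0.0905]
eef_rot: [2.09, 1.571, 0.637]
force: [0.1, 0.2, 1.5]
grip_width: 0.018
```

jog_arm:
  rows: [-0.001, 0.008, 0, 0, 0, 0, 0.81, -0.001, 0.008, 0, 0, 0, 0, 0.81, -0.001, 0.008, 0, 0, 0, 0, 0.81, -0.001, 0.008, 0, 0, 0, 0, 0.81, -0.0005, 0.004, 0, 0, 0, 0, 0.81, 0, 0, 0, 0, 0, 0, 0.81, 0, 0, 0, 0, 0, 0, 0.81]

```text
time_s: 12.02
ee_pos: [0.5043, -0.0331, 0.0905]
eef_rot: [-1.858, 1.571, 2.973]
force: [-0.2, 0.3, 0.4]
grip_width: 0.0174
```

```bash
python3 - <<'E'
from h import *
st();p,d=ctrl.camera("wrist");cv2.imwrite("pics/w7.png",p[:,:,::-1])
E
```

```text
t 12.02 tcp [ 0.5043 -0.0331  0.0905] board [-66.7 -24.2] yaw_y-board -0.01 x [-0.  0. -1.] F [-0.2  0.3  0.4] w 0.0174 q6 -0.26
```

View pics/w7.png

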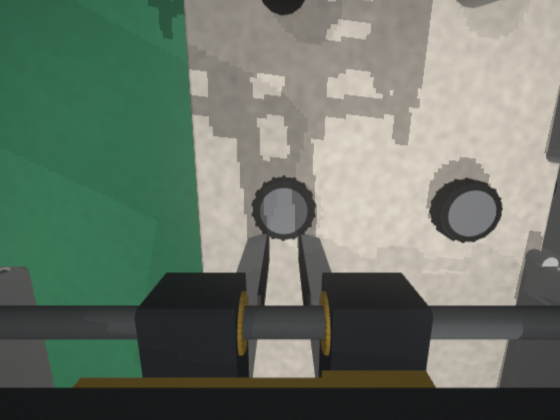

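Both remaining caps now lie on the gate line, at (284,208) and (467,210) in the wrist view. I back off, rise, turn back by 90° and drop in behind the front one.

jog_arm:
  rows: [0.001, -0.008, 0, 0, 0, 0, 0.81, 0, 0, 0.022, 0, 0, 0, 0.81, 0, 0, 0.022, 0, 0, 0, 0.81, 0.0048, 0.0028, 0, 0, 0, -6.43, 0.81, 0.0048, 0.0028, 0, 0, 0, -6.43, 0.81, 0.0048, 0.0028, 0, 0, 0, -6.43, 0.81, 0.0048, 0.0028, 0, 0, 0, -6.43, 0.81, 0.0048, 0.0028, 0, 0, 0, -6.43, 0.81]

```text
time_s: 12.73
ee_pos: [0.5296, -0.0281, 0.1344]
eef_rot: [0.417, 1.571, -1.603]
force: [0.5, 0.4, -0.3]
grip_width: 0.0176
```

jog_arm:
  rows: [0.0048, 0.0028, 0, 0, 0, -6.43, 0.81, 0.0048, 0.0028, 0, 0, 0, -6.43, 0.81, 0.0048, 0.0028, 0, 0, 0, -6.43, 0.81, 0.0048, 0.0028, 0, 0, 0, -6.43, 0.81, 0.0048, 0.0028, 0, 0, 0, -6.43, 0.81, 0.0048, 0.0028, 0, 0, 0, -6.43, 0.81, 0.0048, 0.0028, 0, 0, 0, -6.43, 0.81, 0.0048, 0.0028, 0, 0, 0, -6.43, 0.81]

```text
time_s: 13.4
ee_pos: [0.5681, -0.0057, 0.1344]
eef_rot: [0.301, 1.571, -2.617]
force: [-0.4, -0.4, -0.1]
grip_width: 0.018
```

jog_arm:
  rows: [0.0048, 0.0028, 0, 0, 0, -6.43, 0.81, 0, 0, 0, 0, 0, 0, 0.81, 0, 0, 0, 0, 0, 0, 0.81]

```text
time_s: 13.65
ee_pos: [0.5725, -0.0027, 0.1342]
eef_rot: [-0.069, 1.57, -3.09]
force: [0.7, 0.0, -0.4]
grip_width: 0.0178
```

```bash
python3 - <<'E'
from h import *
st();p,d=ctrl.camera("wrist");cv2.imwrite("pics/w8.png",p[:,:,::-1]);p,d=ctrl.camera("scene");cv2.imwrite("pics/s8.png",p[:,:,::-1]);st()
E
```

```text
t 13.65 tcp [ 0.5725 -0.0027  0.1342] board [ 4.6 -2.1] yaw_y-board -89.87 x [-0. -0. -1.] F [ 0.7  0.  -0.4] w 0.0178 q6 1.38
t 13.75 tcp [ 0.5723 -0.0026  0.1343] board [ 4.4 -1.9] yaw_y-board -89.87 x [-0. -0. -1.] F [ 0.  -0.2  0.5] w 0.0176 q6 1.38
```

View pics/w8.png

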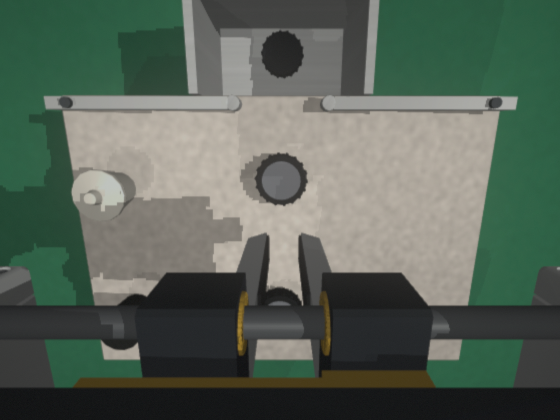

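View pics/s8.png

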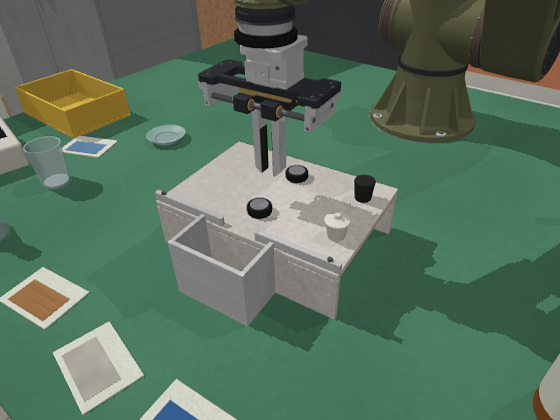

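The front cap at (281,179) is centred on the tips and on the gap, (233–329,103). I go down and push through.

jog_arm:
  rows: [0, 0, -0.022, 0, 0, 0, 0.81, 0, 0, -0.017, 0, 0, 0, 0.81, 0, 0, -0.005, 0, 0, 0, 0.81, 0, 0, 0, 0, 0, 0, 0.81, 0.004, 0.0005, 0, 0, 0, 0, 0.81, 0.004, 0.0005, 0, 0, 0, 0, 0.81, 0.008, 0.001, 0, 0, 0, 0, 0.81, 0.008, 0.001, 0, 0, 0, 0, 0.81]

```text
time_s: 14.42
ee_pos: [0.5977, 0.001, 0.0914]
eef_rot: [2.97, 1.569, -0.054]
force: [-0.0, 0.6, 1.1]
grip_width: 0.0178
```

jog_arm:
  rows: [0.008, 0.001, 0, 0, 0, 0, 0.81, 0.008, 0.001, 0, 0, 0, 0, 0.81, 0.008, 0.001, 0, 0, 0, 0, 0.81, 0.008, 0.001, 0, 0, 0, 0, 0.81, 0.008, 0.001, 0, 0, 0, 0, 0.81, 0.008, 0.001, 0, 0, 0, 0, 0.81, 0.008, 0.001, 0, 0, 0, 0, 0.81, 0.004, 0.0005, 0, 0, 0, 0, 0.81]

```text
time_s: 15.08
ee_pos: [0.6578, 0.0087, 0.0906]
eef_rot: [3.011, 1.57, -0.012]
force: [0.2, -0.3, -0.4]
grip_width: 0.0178
```

jog_arm:
  rows: [0, 0, 0, 0, 0, 0, 0.81, 0, 0, 0, 0, 0, 0, 0.81, 0, 0, 0, 0, 0, 0, 0.81]

```text
time_s: 15.33
ee_pos: [0.6564, 0.0084, 0.0904]
eef_rot: [-0.035, 1.571, -3.059]
force: [-0.5, -0.5, 0.5]
grip_width: 0.0181
```

```bash
python3 - <<'E'
from h import *
st();p,d=ctrl.camera("wrist");cv2.imwrite("pics/w9.png",p[:,:,::-1]);print(b2w(-103,-1))
E
```

```text
t 15.33 tcp [0.6564 0.0084 0.0904] board [89.2 -0.9] yaw_y-board -90.05 x [-0. -0. -1.] F [-0.5 -0.5  0.5] w 0.0181 q6 1.41
[ 0.46553836 -0.01435291]
```

View pics/w9.png

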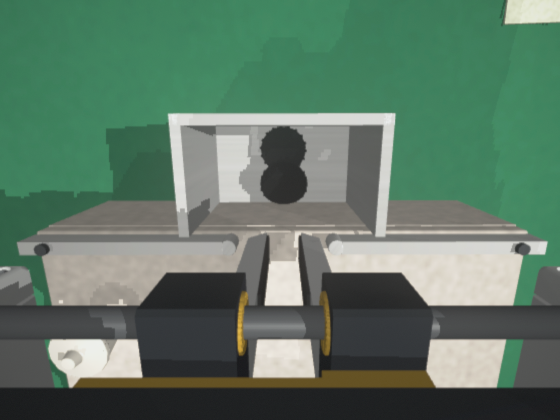

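Two caps are in the slot, at (284,149) and (284,184). I go back for the third.

jog_arm:
  rows: [0, 0, 0.022, 0, 0, 0, 0.81, 0, 0, 0.023, 0, 0, 0, 0.81, -0.024, -0.0029, 0, 0, 0, 0, 0.81, -0.024, -0.0029, 0, 0, 0, 0, 0.81, -0.024, -0.0029, 0, 0, 0, 0, 0.81, -0.024, -0.0029, 0, 0, 0, 0, 0.81, -0.024, -0.0029, 0, 0, 0, 0, 0.81, -0.024, -0.0029, 0, 0, 0, 0, 0.81]

```text
time_s: 16.05
ee_pos: [0.5111, -0.0091, 0.1356]
eef_rot: [2.86, 1.57, -0.165]
force: [0.1, 0.1, -0.1]
grip_width: 0.018
```

jog_arm:
  rows: [-0.024, -0.0029, 0, 0, 0, 0, 0.81, -0.024, -0.0029, 0, 0, 0, 0, 0.81, 0, 0, 0, 0, 0, 0, 0.81, 0, 0, 0, 0, 0, 0, 0.81, 0, 0, 0, 0, 0, 0, 0.81]

```text
time_s: 16.47
ee_pos: [0.4652, -0.0148, 0.1359]
eef_rot: [2.952, 1.57, -0.073]
force: [0.1, 0.1, -0.2]
grip_width: 0.0176
```

```bash
python3 - <<'E'
from h import *
st();p,d=ctrl.camera("wrist");cv2.imwrite("pics/w10.png",p[:,:,::-1])
E
```

```text
t 16.47 tcp [ 0.4652 -0.0148  0.1359] board [-103.4   -1.4] yaw_y-board -90.07 x [ 0.001 -0.    -1.   ] F [ 0.1  0.1 -0.2] w 0.0176 q6 1.34
```

View pics/w10.png

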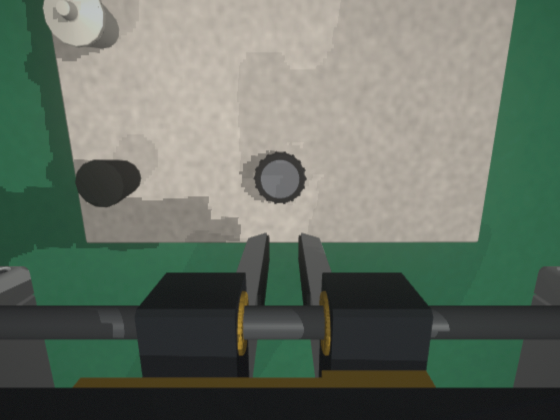

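The third cap is at (280,178), within 2 mm of the finger centre line. I go down and push in two stages.

jog_arm:
  rows: [0, 0, -0.022, 0, 0, 0, 0.81, 0, 0, -0.018, 0, 0, 0, 0.81, 0, 0, -0.005, 0, 0, 0, 0.81, 0, 0, 0, 0, 0, 0, 0.81, 0.004, 0.0005, 0, 0, 0, 0, 0.81, 0.004, 0.0005, 0, 0, 0, 0, 0.81, 0.008, 0.001, 0, 0, 0, 0, 0.81, 0.008, 0.001, 0, 0, 0, 0, 0.81]

```text
time_s: 17.18
ee_pos: [0.4898, -0.0117, 0.0912]
eef_rot: [2.933, 1.569, -0.091]
force: [0.8, -0.5, -0.1]
grip_width: 0.0177
```

jog_arm:
  rows: [0.008, 0.001, 0, 0, 0, 0, 0.81, 0.008, 0.001, 0, 0, 0, 0, 0.81, 0.008, 0.001, 0, 0, 0, 0, 0.81, 0.008, 0.001, 0, 0, 0, 0, 0.81, 0.008, 0.001, 0, 0, 0, 0, 0.81, 0.008, 0.001, 0, 0, 0, 0, 0.81, 0.008, 0.001, 0, 0, 0, 0, 0.81, 0.008, 0.001, 0, 0, 0, 0, 0.81]

```text
time_s: 17.85
ee_pos: [0.5533, -0.0037, 0.0904]
eef_rot: [-0.5, 1.571, 2.759]
force: [-0.3, 0.3, -0.5]
grip_width: 0.018
```

```bash
python3 - <<'E'
from h import *
st();p,d=ctrl.camera("wrist");cv2.imwrite("pics/w11.png",p[:,:,::-1]);st()
E
```

```text
t 17.85 tcp [ 0.5533 -0.0037  0.0904] board [-14.6  -0.7] yaw_y-board -90.05 x [-0.  0. -1.] F [-0.3  0.3 -0.5] w 0.018 q6 1.38
t 17.9 tcp [ 0.5544 -0.0036  0.0905] board [-13.5  -0.8] yaw_y-board -90.05 x [ 0.001  0.    -1.   ] F [-0.1  0.9 -0.5] w 0.0181 q6 1.38
```

View pics/w11.png

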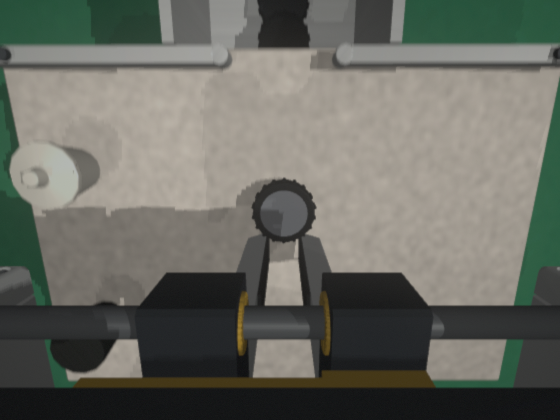

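It is nested at (284,210) and centred on the gap. I push it on through.

jog_arm:
  rows: [0.008, 0.001, 0, 0, 0, 0, 0.81, 0.008, 0.001, 0, 0, 0, 0, 0.81, 0.008, 0.001, 0, 0, 0, 0, 0.81, 0.008, 0.001, 0, 0, 0, 0, 0.81, 0.008, 0.001, 0, 0, 0, 0, 0.81, 0.008, 0.001, 0, 0, 0, 0, 0.81, 0.008, 0.001, 0, 0, 0, 0, 0.81, 0.008, 0.001, 0, 0, 0, 0, 0.81]

```text
time_s: 18.57
ee_pos: [0.6173, 0.0044, 0.0904]
eef_rot: [-0.323, 1.571, 2.936]
force: [0.3, -0.9, -0.5]
grip_width: 0.0178
```

jog_arm:
  rows: [0.008, 0.001, 0, 0, 0, 0, 0.81, 0.008, 0.001, 0, 0, 0, 0, 0.81, 0.008, 0.001, 0, 0, 0, 0, 0.81, 0.008, 0.001, 0, 0, 0, 0, 0.81, 0.008, 0.001, 0, 0, 0, 0, 0.81, 0, 0, 0, 0, 0, 0, 0.81, 0, 0, 0, 0, 0, 0, 0.81, 0, 0, 0, 0, 0, 0, 0.81]

```text
time_s: 19.23
ee_pos: [0.6563, 0.0092, 0.0902]
eef_rot: [-0.093, 1.57, -3.118]
force: [0.2, -0.7, -0.5]
grip_width: 0.018
```

```bash
python3 - <<'E'
from h import *
st();p,d=ctrl.camera("wrist");cv2.imwrite("pics/w12.png",p[:,:,::-1])
E
```

```text
t 19.23 tcp [0.6563 0.0092 0.0902] board [89.2 -0.1] yaw_y-board -90.05 x [-0. -0. -1.] F [ 0.2 -0.7 -0.5] w 0.018 q6 1.41
```

View pics/w12.png

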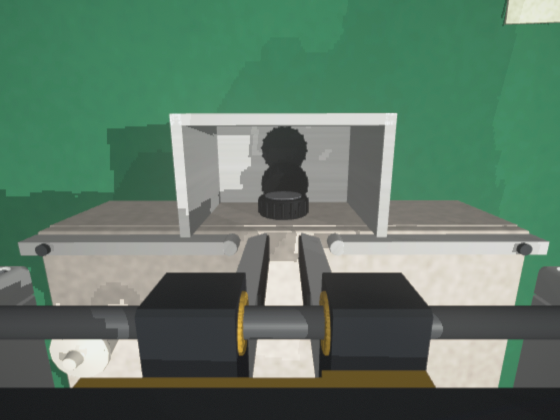

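All three caps look to be in the slot; the third, at (284,205), stands on edge or is still settling. I raise the tool and move it back clear for a look from above.

jog_arm:
  rows: [-0.004, 0, 0.03, 0, 0, 0, 0.81, 0, 0, 0.035, 0, 0, 0, 0.81, 0, 0, 0.035, 0, 0, 0, 0.81, -0.03, 0, 0.02, 0, 0, 0, 0.81, -0.04, 0, 0, 0, 0, 0, 0.81, -0.04, 0, 0, 0, 0, 0, 0.81, -0.04, 0, 0, 0, 0, 0, 0.81, -0.04, 0, 0, 0, 0, 0, 0.81]

```text
time_s: 19.95
ee_pos: [0.4602, 0.0093, 0.2103]
eef_rot: [2.921, 1.57, -0.104]
force: [0.3, 0.1, 0.0]
grip_width: 0.018
```

jog_arm:
  rows: [0, -0.04, 0, 0, 0, 0, 0.81, 0, -0.04, 0, 0, 0, 0, 0.81, 0, -0.04, 0, 0, 0, 0, 0.81, 0, -0.04, 0, 0, 0, 0, 0.81, 0, -0.04, 0, 0, 0, 0, 0.81, 0, -0.04, 0, 0, 0, 0, 0.81, 0, 0, 0, 0, 0, 0, 0.81, 0, 0, 0, 0, 0, 0, 0.81]

```text
time_s: 20.62
ee_pos: [0.4619, -0.2321, 0.2102]
eef_rot: [-0.737, 1.57, 2.519]
force: [-0.7, 0.9, -0.8]
grip_width: 0.0178
```

```bash
python3 - <<'E'
from h import *
st()
a={}
for n in ["top","scene"]:
    p,d=ctrl.camera(n);a[n]=(p,d);cv2.imwrite(f"pics/{n}13.png",p[:,:,::-1])
p,d=a["top"];m=ctrl.camera_model("top")
cv2.imwrite("pics/crop13.png",cv2.resize(p[95:300,190:415,::-1],None,fx=2.9,fy=2.9,interpolation=cv2.INTER_CUBIC))
W=pts(m,d);z=W[...,2]
mk=((z>.094)&(z<.14)&(d>0)).astype(np.uint8)
n,l,s,c=cv2.connectedComponentsWithStats(mk)
for i in range(1,n):
    if s[i,4]>100 and abs(c[i][0]-290)<110: P=W[l==i];print(c[i].round(1),P.mean(0).round(4))
# slot interior: dark pixels
b=(W[...,:2]-BO)@Rb*1000
ins=(b[...,0]>100)&(b[...,0]<160)&(abs(b[...,1])<53)&(d>0)
dk=ins&(p.max(2)<45)
print('slot z max inside',z[ins].max(),'dark z pct',np.percentile(z[dk],[1,50,90,99]).round(3),dk.sum(), 'b',b[dk].min(0),b[dk].max(0))
E
```

```text
t 20.62 tcp [ 0.4619 -0.2321  0.2102] board [-132.4 -216.8] yaw_y-board -90.23 x [-0.  0. -1.] F [-0.7  0.9 -0.8] w 0.0178 q6 0.92
[292.2 139.9] [0.6798 0.0111 0.098 ]
[221.5 193.2] [0.5852 0.1215 0.1158]
[228.3 255.3] [0.4874 0.1068 0.1191]
slot z max inside 0.06642540810793607 dark z pct [0.012 0.022 0.061 0.064] 410 b [104.01925034 -19.51623412] [159.9793799   16.84645829]
```

View pics/crop13.png

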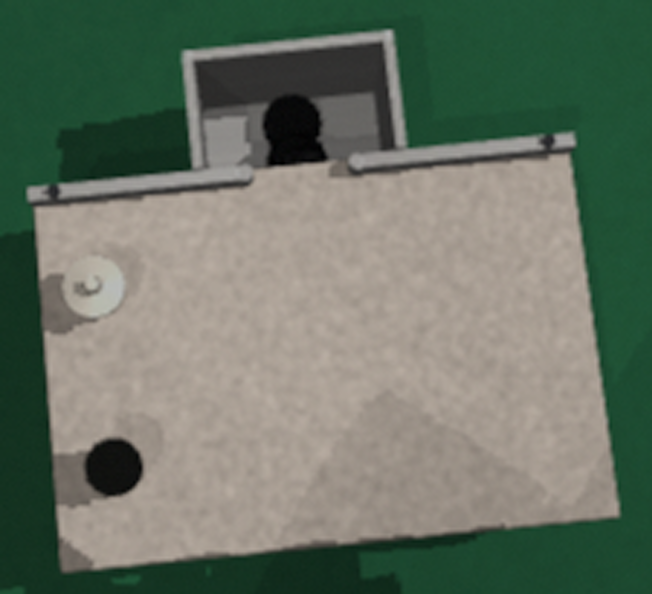

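View pics/scene13.png

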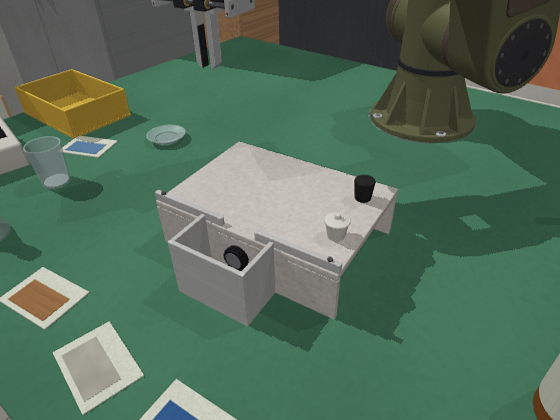

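The top view shows the deck clear except for the stopper and crucible, which haven't moved. The third cap stands on edge against the deck-side wall, at (235,258) in the scene view. I need to check that its underside centre counts as inside the slot (x > 98 mm), so I measure its face.

```bash
python3 - <<'E'
from h import *
p,d=ctrl.camera("scene");m=ctrl.camera_model("scene")
W=pts(m,d);B=np.concatenate([(W[...,:2]-BO)@Rb*1000,W[...,2:]*1000],-1)
cv2.imwrite("pics/sc14.png",cv2.resize(p[205:325,150:300,::-1],None,fx=5,fy=5,interpolation=cv2.INTER_CUBIC))
g=p.max(2);print(g[250:270:3,222:250:3])
for (u,v) in [(232,260),(236,260),(240,262),(228,255),(240,250),(235,247),(246,262),(222,262),(235,285),(206,240)]: print(u,v,p[v,u],B[v,u].round(1))
# face: gray pixels in cap
E
```

```text
[[124  49  28  34  19  19  14  72 131 127]
 [128  16  84  81  22  25  25  15  94 130]
 [125  60  74  77  87  22  20  19  16 124]
 [123  23  75  75  77  81  15  12  18 121]
 [137 113  74  78  76  79  44  19  10 146]
 [188 186  65  72  78  78  64  13  47 186]
 [124 178 188 191 145  53  17  48 188 166]]
232 260 [74 75 76] [113.2  -0.8  48.1]
236 260 [75 74 78] [111.9   5.5  50.2]
240 262 [41 43 44] [110.7  11.4  48.2]
228 255 [73 74 76] [112.1  -8.1  53.3]
240 250 [13 14 14] [101.8   6.1  61.6]
235 247 [26 27 30] [103.6  -0.9  65.4]
246 262 [10  8  8] [103.6  16.4  44.7]
222 262 [137 134 131] [ 97.  -35.7  12.9]
235 285 [120 119 117] [168.1  47.9  75.2]
206 240 [98 98 97] [102.9 -56.   53. ]
```

View pics/sc14.png

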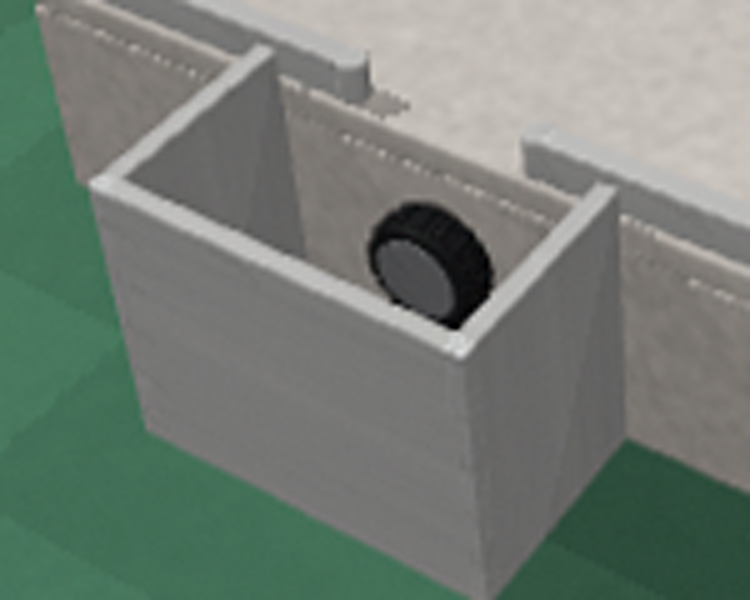

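```bash
python3 - <<'E'
from h import *
p,d=ctrl.camera("scene");m=ctrl.camera_model("scene")
W=pts(m,d);B=np.concatenate([(W[...,:2]-BO)@Rb*1000,W[...,2:]*1000],-1)
g=p.max(2).astype(int)
mk=np.zeros(g.shape,bool);mk[248:272,222:250]=(g[248:272,222:250]>58)&(g[248:272,222:250]<95)
mk=cv2.erode(mk.astype(np.uint8),np.ones((3,3)))>0
def plane(P):
    c=P.mean(0);u,s,v=np.linalg.svd(P-c);n=v[2]*np.sign(v[2][0]);return c,n,s[2]/len(P)**.5
c,n,r=plane(B[mk]);print('face',mk.sum(),c.round(1),n.round(3),round(r,2))
dk=np.zeros(g.shape,bool);dk[240:275,220:255]=g[240:275,220:255]<95
print('cap pts max z',np.percentile(B[dk][:,2],[2,50,98]),'x',np.percentile(B[dk][:,0],[2,50,98]),'y',np.percentile(B[dk][:,1],[2,98]))
w=(g>105)&(abs(B[...,0]-98)<6)&(B[...,2]>12)&(B[...,2]<72)&(abs(B[...,1])<48);w=cv2.erode(w.astype(np.uint8),np.ones((3,3)))>0
cw,nw,rw=plane(B[w]);print('wall',w.sum(),cw.round(1),nw.round(3),round(rw,2))
zs=np.percentile(B[dk][:,2],99)
ctr=None
for off in (0,):
    print('face to wall dist',((c-cw)@nw).round(1),'visible face centre -> underside', (c-14*n).round(1), ((c-14*n-cw)@nw).round(1))
E
```

```text
face 95 [112.2  -0.5  47. ] [ 1.    -0.006 -0.009] 0.5
cap pts max z [32.93449863 53.24590061 64.91572252] x [ 98.45566621 111.02297133 113.26459948] y [-16.09778069  17.41515899]
wall 356 [ 97.6 -20.   53.7] [ 1.     0.004 -0.006] 0.6
face to wall dist 14.8 visible face centre -> underside [98.2 -0.5 47.2] 0.8
```

The third cap stands flush against the deck wall. Its underside centre is only about 98.2 mm in x, right on the 98 mm limit, so I won't hand in yet. I'll put the fingertips on its upper rim inside the slot and drag it away from the wall, without gripping or lifting.

jog_arm:
  rows: [0.0244, 0.0272, 0, 0, 0, 0, 0.7, 0.0244, 0.0272, 0, 0, 0, 0, 0.7, 0.0244, 0.0272, 0, 0, 0, 0, 0.7, 0.0244, 0.0272, 0, 0, 0, 0, 0.7, 0.0244, 0.0272, 0, 0, 0, 0, 0.7, 0.0244, 0.0272, 0, 0, 0, 0, 0.7, 0.0244, 0.0272, 0, 0, 0, 0, 0.7, 0.0244, 0.0272, 0, 0, 0, 0, 0.7]

```text
time_s: 21.48
ee_pos: [0.6584, -0.0101, 0.2107]
eef_rot: [3.035, 1.571, 0.013]
force: [0.8, -1.1, -0.4]
grip_width: 0.0281
```

jog_arm:
  rows: [0.0244, 0.0272, 0, 0, 0, 0, 0.7, 0, 0, -0.03, 0, 0, 0, 0.7, 0, 0, -0.03, 0, 0, 0, 0.7, 0, 0, -0.02, 0, 0, 0, 0.7, 0, 0, 0, 0, 0, 0, 0.7, 0, 0, 0, 0, 0, 0, 0.7]

```text
time_s: 21.98
ee_pos: [0.6818, 0.0151, 0.1305]
eef_rot: [-0.214, 1.57, 3.046]
force: [-0.5, 1.2, 0.1]
grip_width: 0.0281
```

```bash
python3 - <<'E'
from h import *
st();p,d=ctrl.camera("wrist");cv2.imwrite("pics/w15.png",p[:,:,::-1]);print(b2w(114,.3))
E
```

```text
t 21.98 tcp [0.6818 0.0151 0.1305] board [115.2   2.7] yaw_y-board -89.98 x [-0.001  0.    -1.   ] F [-0.5  1.2  0.1] w 0.0281 q6 1.42
[0.68086736 0.01255644]
```

View pics/w15.png

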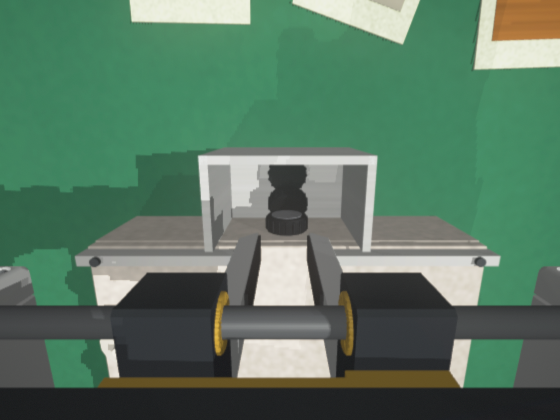

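The cap's rim shows at (287,221), slightly right of the finger centre (281). I shift 2.5 mm to -y and go down onto the rim gently.

jog_arm:
  rows: [0, -0.0025, -0.02, 0, 0, 0, 0.7, 0, 0, -0.02, 0, 0, 0, 0.7, 0, 0, -0.016, 0, 0, 0, 0.7, 0, 0, -0.006, 0, 0, 0, 0.7, 0, 0, -0.003, 0, 0, 0, 0.7, 0, 0, -0.002, 0, 0, 0, 0.7, 0, 0, 0, 0, 0, 0, 0.7]

```text
time_s: 22.62
ee_pos: [0.6827, 0.0116, 0.0648]
eef_rot: [2.998, 1.569, -0.026]
force: [-0.6, 0.8, 0.2]
grip_width: 0.0281
```

jog_arm:
  rows: [0, 0, -0.002, 0, 0, 0, 0.7, 0, 0, 0, 0, 0, 0, 0.7]

```text
time_s: 22.78
ee_pos: [0.6824, 0.0115, 0.0621]
eef_rot: [2.993, 1.57, -0.031]
force: [-0.3, -0.0, 0.5]
grip_width: 0.0283
```

```bash
python3 - <<'E'
from h import *
st();p,d=ctrl.camera("scene");cv2.imwrite("pics/s16.png",cv2.resize(p[150:350,130:330,::-1],None,fx=3,fy=3));st()
E
```

```text
t 22.78 tcp [0.6824 0.0115 0.0621] board [115.4  -0.9] yaw_y-board -90.05 x [ 0.001 -0.    -1.   ] F [-0.3 -0.   0.5] w 0.0283 q6 1.42
t 22.83 tcp [0.6823 0.0116 0.062 ] board [115.4  -0.9] yaw_y-board -90.05 x [ 0.001 -0.    -1.   ] F [-0.3 -0.8 -0.2] w 0.0281 q6 1.42
```

View pics/s16.png

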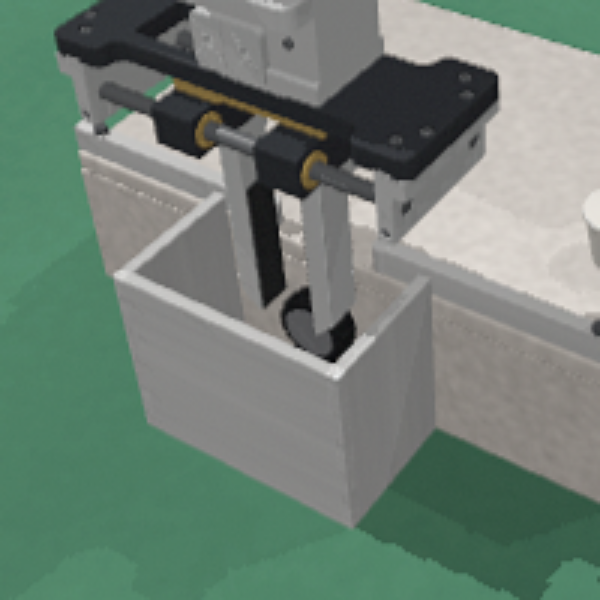

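Fingertips straddle the upper rim, at (265,305) and (325,325) in the enlarged view, with no contact yet. I go down in small steps.

jog_arm:
  rows: [-0.0025, 0, -0.001, 0, 0, 0, 0.7, 0, 0, -0.002, 0, 0, 0, 0.7, 0, 0, -0.001, 0, 0, 0, 0.7, 0, 0, 0, 0, 0, 0, 0.7]

```text
time_s: 23.17
ee_pos: [0.6795, 0.0116, 0.0571]
eef_rot: [-0.08, 1.57, -3.104]
force: [0.1, 0.5, 0.1]
grip_width: 0.0284
```

jog_arm:
  rows: [0, 0, -0.002, 0, 0, 0, 0.7, 0, 0, 0, 0, 0, 0, 0.7]

```text
time_s: 23.33
ee_pos: [0.6797, 0.0117, 0.0553]
eef_rot: [-1.9, 1.571, 1.359]
force: [-0.9, 1.0, 1.8]
grip_width: 0.0287
```

```bash
python3 - <<'E'
from h import *
st()
E
```

```text
t 23.33 tcp [0.6797 0.0117 0.0553] board [112.7  -0.4] yaw_y-board -90.05 x [ 0.  0. -1.] F [-0.9  1.   1.8] w 0.0287 q6 1.42
```

jog_arm:
  rows: [0, 0, -0.0015, 0, 0, 0, 0.7, 0, 0, 0, 0, 0, 0, 0.7]

```text
time_s: 23.5
ee_pos: [0.6799, 0.0118, 0.0543]
eef_rot: [-2.908, 1.57, 0.351]
force: [-0.2, 1.5, 5.2]
grip_width: 0.0278
```

jog_arm:
  rows: [0.003, 0.0004, -0.0005, 0, 0, 0, 0.7, 0.003, 0.0004, 0, 0, 0, 0, 0.7, 0.003, 0.0004, 0, 0, 0, 0, 0.7, 0, 0, 0, 0, 0, 0, 0.7]

```text
time_s: 23.83
ee_pos: [0.6892, 0.0128, 0.0535]
eef_rot: [2.942, 1.57, -0.082]
force: [0.5, 0.9, 3.1]
grip_width: 0.0282
```

```bash
python3 - <<'E'
from h import *
st();p,d=ctrl.camera("scene");cv2.imwrite("pics/s17.png",cv2.resize(p[150:350,130:330,::-1],None,fx=3,fy=3));st()
E
```

```text
t 23.83 tcp [0.6892 0.0128 0.0535] board [122.3  -0.4] yaw_y-board -90.05 x [ 0.001 -0.    -1.   ] F [0.5 0.9 3.1] w 0.0282 q6 1.42
t 23.88 tcp [0.689  0.0128 0.0535] board [122.1  -0.5] yaw_y-board -90.05 x [ 0.001 -0.    -1.   ] F [0.9 1.1 3.5] w 0.0282 q6 1.42
```

View pics/s17.png

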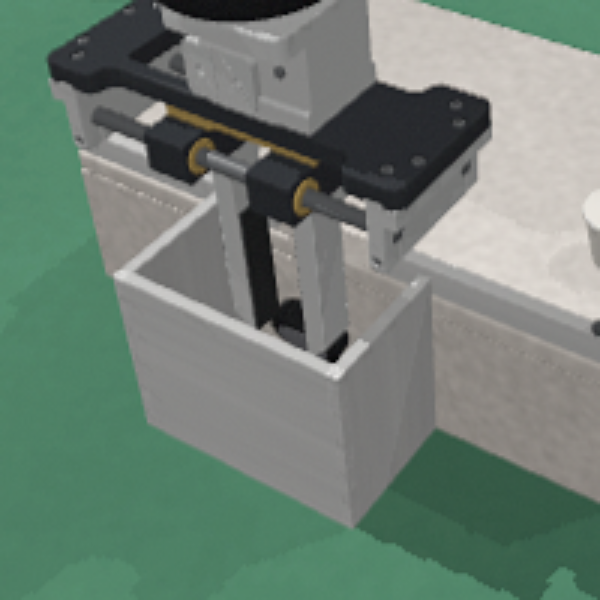

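At tcp x = 122 mm the fingers still feel about 3 N from below, so the cap seems to be coming along. I drag further.

jog_arm:
  rows: [0.003, 0.0004, -0.0005, 0, 0, 0, 0.7, 0.003, 0.0004, 0, 0, 0, 0, 0.7, 0.003, 0.0004, 0, 0, 0, 0, 0.7, 0.003, 0.0004, 0, 0, 0, 0, 0.7, 0, 0, 0, 0, 0, 0, 0.7]

```text
time_s: 24.3
ee_pos: [0.7009, 0.0144, 0.0526]
eef_rot: [-0.002, 1.57, -3.026]
force: [-0.0, -0.1, -0.8]
grip_width: 0.0282
```

```bash
python3 - <<'E'
from h import *
st();p,d=ctrl.camera("scene");cv2.imwrite("pics/s18.png",cv2.resize(p[150:350,130:330,::-1],None,fx=3,fy=3))
p,d=ctrl.camera("wrist");cv2.imwrite("pics/w18.png",p[:,:,::-1])
E
```

```text
t 24.3 tcp [0.7009 0.0144 0.0526] board [134.2  -0.3] yaw_y-board -90.05 x [-0. -0. -1.] F [-0.  -0.1 -0.8] w 0.0282 q6 1.42
```

View pics/s18.png

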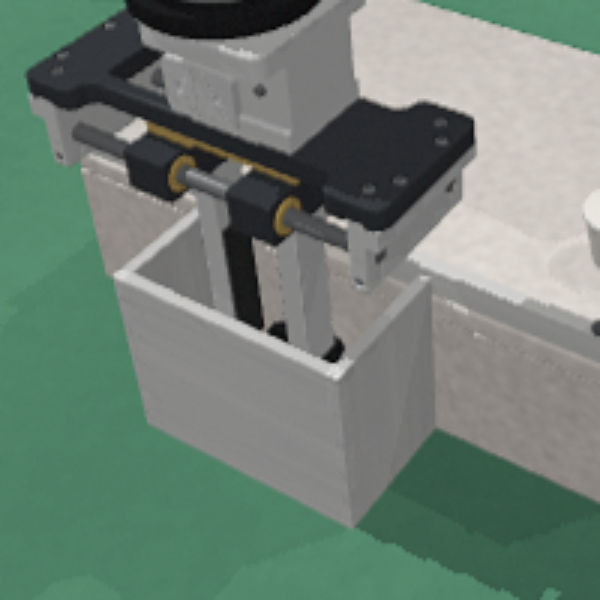

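View pics/w18.png

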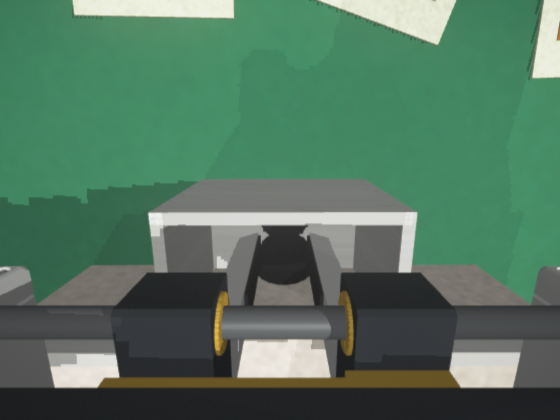

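The cap has tipped away from the wall and there is no contact force left. I open the fingers a little, rise straight up and move clear to look.

jog_arm:
  rows: [0, 0, 0, 0, 0, 0, 0.55, 0, 0, 0, 0, 0, 0, 0.55, 0, 0, 0.01, 0, 0, 0, 0.55, 0, 0, 0.03, 0, 0, 0, 0.55, 0, 0, 0.04, 0, 0, 0, 0.55, 0, 0, 0.04, 0, 0, 0, 0.55, 0, 0, 0.03, 0, 0, 0, 0.55, -0.02, -0.03, 0.01, 0, 0, 0, 0.55]

```text
time_s: 25.07
ee_pos: [0.6831, -0.0121, 0.2195]
eef_rot: [3.056, 1.562, 0.036]
force: [0.7, -1.3, -0.0]
grip_width: 0.0422
```

jog_arm:
  rows: [-0.025, -0.03, 0, 0, 0, 0, 0.55, -0.025, -0.03, 0, 0, 0, 0, 0.55, -0.025, -0.03, 0, 0, 0, 0, 0.55, -0.025, -0.03, 0, 0, 0, 0, 0.55, -0.025, -0.03, 0, 0, 0, 0, 0.55, -0.025, -0.03, 0, 0, 0, 0, 0.55, -0.025, -0.03, 0, 0, 0, 0, 0.55, -0.025, -0.03, 0, 0, 0, 0, 0.55]

```text
time_s: 25.73
ee_pos: [0.4791, -0.2568, 0.214]
eef_rot: [2.462, 1.57, -0.562]
force: [0.4, -0.4, 0.4]
grip_width: 0.0421
```

```bash
cat > look.py <<'E'
import sys
from h import *
t=sys.argv[1]
st()
p,d=ctrl.camera("top");m=ctrl.camera_model("top")
cv2.imwrite(f"pics/top{t}.png",cv2.resize(p[95:300,190:415,::-1],None,fx=2.9,fy=2.9,interpolation=cv2.INTER_CUBIC))
W=pts(m,d);z=W[...,2];b=(W[...,:2]-BO)@Rb*1000
mk=((z>.094)&(z<.14)&(d>0)).astype(np.uint8)
n,l,s,c=cv2.connectedComponentsWithStats(mk)
for i in range(1,n):
    if s[i,4]>100 and abs(c[i][0]-290)<110: P=W[l==i];print(c[i].round(1),P.mean(0).round(4))
ins=(b[...,0]>99)&(b[...,0]<161)&(abs(b[...,1])<53)&(d>0)
dk=ins&(p.max(2)<90)&(z>.014)
for x in range(98,162,6):
    k=dk&(abs(b[...,0]-x)<3)&(abs(b[...,1])<10)
    if k.sum(): print('x',x,'z',(z[k].mean()*1000).round(1),(z[k].max()*1000).round(1),k.sum())
p,d=ctrl.camera("scene");m=ctrl.camera_model("scene")
cv2.imwrite(f"pics/sc{t}.png",cv2.resize(p[180:340,130:330,::-1],None,fx=4,fy=4,interpolation=cv2.INTER_CUBIC))
W=pts(m,d);B=np.concatenate([(W[...,:2]-BO)@Rb*1000,W[...,2:]*1000],-1);g=p.max(2)
k=(g<50)&(B[...,0]>98)&(B[...,0]<160)&(abs(B[...,1])<50)&(B[...,2]<75)&(B[...,2]>10)
if k.sum(): print('scene dark',k.sum(),B[k].min(0).round(1),B[k].max(0).round(1))
E
python3 look.py 20
```

```text
t 25.73 tcp [ 0.4791 -0.2568  0.214 ] board [-118.1 -243.3] yaw_y-board -90.05 x [ 0.001 -0.001 -1.   ] F [ 0.4 -0.4  0.4] w 0.0421 q6 0.89
[291.5 139.7] [0.68   0.0122 0.098 ]
[221.5 193.2] [0.5852 0.1215 0.116 ]
[228.3 255.3] [0.4874 0.1068 0.1191]
x 110 z 43.6 46.6 24
x 116 z 46.3 50.8 45
x 122 z 50.7 55.2 45
x 128 z 52.5 55.9 31
x 134 z 46.5 49.9 12
x 140 z 20.2 22.4 5
x 146 z 20.5 24.6 35
x 152 z 20.4 23.2 35
x 158 z 20.9 45.9 33
scene dark 172 [101.6 -15.3  38.1] [128.3  17.7  55.9]
```

View pics/top20.png

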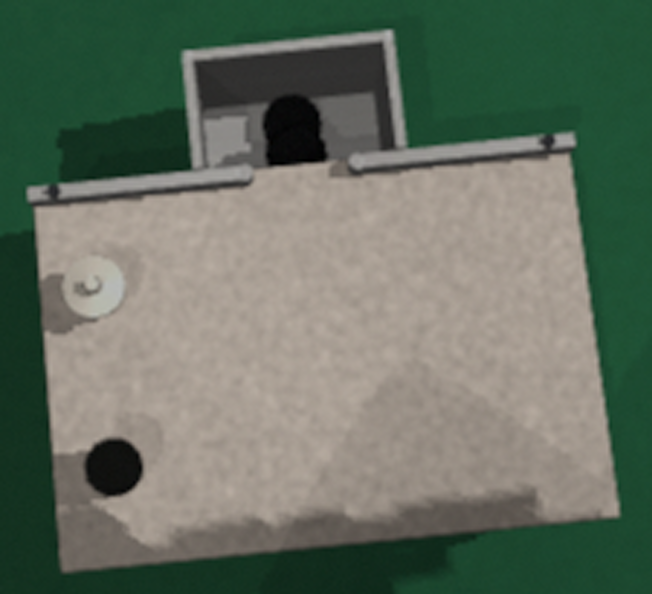

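View pics/sc20.png

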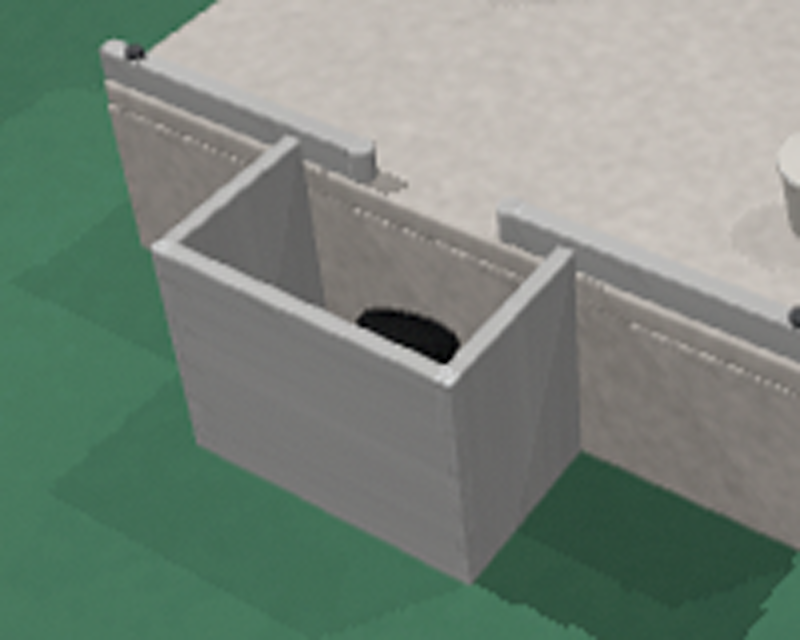

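The third cap now lies tilted on the others. Its underside faces up, spanning x of about 101–135 mm at z of about 44–55 mm. I wait briefly and measure again to confirm it is at rest.

jog_arm:
  rows: [0, 0, 0, 0, 0, 0, 0.55, 0, 0, 0, 0, 0, 0, 0.55, 0, 0, 0, 0, 0, 0, 0.55, 0, 0, 0, 0, 0, 0, 0.55, 0, 0, 0, 0, 0, 0, 0.55, 0, 0, 0, 0, 0, 0, 0.55]

```text
time_s: 26.33
ee_pos: [0.481, -0.2551, 0.2129]
eef_rot: [-0.708, 1.571, 2.552]
force: [-0.1, 0.6, -0.1]
grip_width: 0.0419
```

```bash
python3 look.py 21
```

```text
t 26.33 tcp [ 0.481  -0.2551  0.2129] board [-116.1 -241.9] yaw_y-board -90.0 x [-0.  0. -1.] F [-0.1  0.6 -0.1] w 0.0419 q6 0.9
[291.6 139.8] [0.68   0.0122 0.098 ]
[221.5 193.2] [0.5852 0.1215 0.116 ]
[228.3 255.3] [0.4874 0.1068 0.119 ]
x 110 z 43.5 48.5 25
x 116 z 46.8 49.8 43
x 122 z 51.0 55.6 44
x 128 z 52.2 55.7 31
x 134 z 46.7 50.4 12
x 140 z 20.9 22.6 7
x 146 z 20.3 23.4 36
x 152 z 20.3 23.0 32
x 158 z 22.4 95.8 33
scene dark 172 [103.1 -15.7  38.1] [129.6  18.2  56.7]
```

Nothing has moved. One last check is the second cap's position, taken from the picture before the third cap covered it.

```bash
python3 - <<'E'
from h import *
o=ctrl.get_obs();m=ctrl.camera_model("wrist")
T=np.eye(4);T[:3,:3]=Ro.from_euler('xyz',o['eef_rot']).as_matrix();T[:3,3]=o['ee_pos']
X=np.linalg.inv(T)@m["extrinsics"]
T9=T.copy();T9[:3,3]=[.6564,.0084,.0904]
m9=dict(K=m["K"],extrinsics=T9@X)
for u,v,z in [(284,149,.02),(284,184,.022),(284,184,.03),(284,202,.020),(284,165,.04)]: print(u,v,z,w2b(ray(m9,u,v,z)).round(1))
E
```

```text
284 149 0.02 [144.1  -1.6]
284 184 0.022 [116.4  -1.6]
284 184 0.03 [117.8  -1.6]
284 202 0.02 [101.   -1.6]
284 165 0.04 [133.8  -1.5]
```

The caps sit at about x = 144, 117 and 116 mm, all well inside the slot and below deck level. Stopper and crucible have not moved, so I hand in.

```bash
python3 - <<'E'
from station import ctrl
print(ctrl.hand_in())
E
```

```text
the job is handed in; nothing more can be done
None
```

I pushed the three caps one at a time along the deck and through the gate with the partly closed fingertips, and handed the job in at about 26 s; no verdict was reported.

- **Repair on the way:** the third cap first came to rest on edge, flat against the deck wall. Its underside centre was only at about x = 98.2 mm, on the 98 mm limit. I dragged it away from the wall by its upper rim with light fingertip pressure (about 5 N), without gripping or lifting it.
- **Caps at the end:** all three are in the slot, with centres at about x = 144, 117 and 116 mm and y near 0.
    - The first cap lies flat; the other two lie tilted on top, with the highest point at about z = 56 mm against a limit of 75 mm.
    - Two looks about 0.7 s apart showed no movement.
    - The second cap's position comes from a picture taken before the third cap covered it, so I didn't re-check it directly.
- **Stopper and crucible:** both were within 0.5 mm of where they started and upright.
- **Robot:** the arm was clear of everything.

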